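# Stack a flanged hub and its end cap on the centring plate

### The arm

A 6-joint arm with a two-finger parallel gripper is mounted at the origin on a cart in front of the work surface, level with it; the furniture and walls round the work are solid. World frame = base frame: x ahead of the robot, y to its left, z up, the work surface at z = 0. Lengths are in m, angles in rad, forces in N, time in s.
With the tool pointing down it reaches from about 0.35 to 0.85 m from the base axis. Payload 8.1 kg.
Tool frame: the origin (TCP) lies at the very end of the fingers, on their centre line; the grasp point (between the pads) lies robot.grip_point_offset behind it (robot.grip_point_offset is the distance from the TCP to the grasp point, in m); z points along the fingers, y is the line along which they close (so a half turn about z gives the same grasp; the last joint's range is limited). The gripper opens to 93 mm and grips with 3 to 60 N. Pads are 15 mm wide; open, the fingers measure 128 mm over their backs; the gripper's body (75 mm by 188 mm) begins 65 mm behind the grasp point.
Start: joints at [1.194, 0.13, 1.488, -0, 1.523, -0.085], TCP at [0.173, 0.575, 0.219] pointing down, gripper open.
Joint ranges: [-2.96, 2.96], [-0.89, 2.26], [0.02, 2.5], [-1.34, 4.48], [0, 2.73], [-2.66, 2.66]. Speed limits (rad/s): [2.39, 2.39, 2.79, 3.14, 3.14, 3.14].

### API

Orientations are given as a rotation vector (axis times angle).
In Python, from plant import robot, eyes gives the robot as it stands. The module is installed in compiled form; this text tells all that it offers.
- The arm moves only by the tool apply_moves, never from a script. Its argument "steps" is one flat list of numbers, 7 for each row, row after row: the shift along the tool's x, y, z in units of 30 mm (1.0 is 30 mm), then the turn, a rotation vector about the tool's x, y, z in units of 6 degrees (1.0 is 6 degrees), then the opening in per cent of the stroke, from 0 (shut) to 100 (fully open). In form: [dx, dy, dz, ax, ay, az, fingers, dx, dy, dz, ax, ay, az, fingers, ...]. A call has 1 to 12 rows; each row shifts and turns the commanded pose from where the row before left it, along the tool's axes as they then stand; what a row does not reach is not made up. A row lasts 1/12 s, in which the tool goes at most 41.7 mm and 7.16 degrees, less where a joint would pass 70% of its speed; a pose out of reach is approached as far as the arm can. A call is refused whole if a number of a shift passes 1 or a number of a turn 1, either way. A call with a gripper value outside its range is refused whole. The fingers move at their own pace and stop on an object; "grip_force" is the grip in N (left out, the last holds). Time passes only in rows, so rows that do not move let the fingers close. It gives the time, the measured TCP pose, the force, the opening and the grip force at its end, in the units of the state.
- robot.read_state(): the state, without advancing time (a new reading comes with each control period).
- eyes.read_camera(name): name is "side" or "top"; returns the picture (384x512x3 uint8, red, green, blue); there is no depth.
- eyes.calibration(name): a dict with "K" (3x3 intrinsics, pixels), "k1" (the pictures are not rectified: a ray, as slopes to the right and down, at radius r is drawn at 1 + k1 r^2 times it, then the intrinsics apply), "R" (3x3) and "t" (3): a world point X has camera coordinates R X + t. Camera axes: x right, y down, z forward; pixel columns grow to the right and rows downward; lengths in m; the calibration is good to about 2 mm. A picture is of the moment at which its call begins. calibration takes no time and is no camera call.
- robot.close_job(): hands the job in; it is judged then, once.
Trained networks look in the newest picture that a camera, given by its name, has taken for a name from the list of things; names that differ only in an ending like _2 or _b are one class to them, and where a whole thing is asked for, a point or a joint stands for the part that bears it (a point fixed in the world has none). Each returns a list of dicts, best first, with "conf" (0 to 1); they miss things now and then, are a little off and sometimes report something else, mostly with a low value. They report only what shows in the picture. A call takes as long as a camera call. They do not tell look-alikes from the thing itself.
- eyes.search_frame(camera, thing): "rect" ([left, top, width, height] in pixels, round what is visible of it).
- eyes.place_of(camera, thing): "xy" ([column, row] in pixels: a listed point, or the origin of a listed thing).
The state is a dict: "t": time; "q": joint angles; "dq": joint speeds; "joint_torque": joint torques, N m; "tool_pos": TCP position; "orientation": TCP orientation; "force": force on the tool from outside, world axes, zero at the start; "wrist_torque": the same for the moment, N m; "opening": finger opening in m; "gripper_force": force on a finger pad.
Only numpy, scipy, OpenCV 4.12 (cv2) and the standard library are available. Lean on these libraries where they do the work, as an engineer would, in place of code of your own. Each camera call takes 0.05 s, during which the arm holds its last target. There are 200 camera calls.

### The job

Set the flanged hub face down on the centring spigot of the base plate that is screwed to the bench, then set the flanged end cap face down on the spigot on top of the hub, each fully home with its flange flat on the face below. Lower the parts into place rather than dropping them, and leave the other things on the bench where they are.

Things in the scene. Friction and masses are not known exactly. Their poses are not given: they have to be found in the camera images.
- seat (a point): Centre of the bright raised face (92 mm diameter) of the base plate, 16 mm above the bench, z up. The plate is dark steel, round, 124 mm in diameter, 12 mm thick, screwed to the bench. From this face a centring spigot rises 16 mm: 32 mm in diameter for the lower 10 mm, then tapering to 22 mm.
- hub_mid (a point): Middle of the flanged hub (loose, plain aluminium, 64 mm high): on its axis, 32 mm above its underside, z up. It stands on a flange 90 mm in diameter, 10 mm thick, six dark holes; above is a cylinder 52 mm in diameter, to be gripped here from above, up to a shoulder 48 mm above the underside; on the shoulder a spigot just like the base plate's. 0.3 to 0.5 kg.
- cap_mid (a point): Middle of the flanged end cap (loose, plain aluminium, 60 mm high): on its axis, 30 mm above its underside, z up. It stands on a flange 76 mm in diameter, 8 mm thick, four dark holes; above is a cylinder 46 mm in diameter, to be gripped here from above, with a smooth closed top and no spigot. 0.21 to 0.39 kg. Hub and cap may have swapped places.
- hub: The flanged hub, at the centre of its underside (its face). In the face is a round recess, 35 mm in diameter and 20 mm deep, that fits over the base plate's spigot. It starts face down.
- cap: The flanged end cap, at the centre of its underside (its face). In the face is a round recess, 35 mm in diameter and 20 mm deep, that fits over the hub's spigot. It starts face down.
- pipe_cap: Bystander: loose grey plastic cap for a pipe, 68 mm in diameter, 30 mm high, open upward, without a flange; origin at the centre of its underside.
- tape_measure: Bystander: loose yellow tape measure, 89 x 35 mm, 63 mm high; origin at the centre of its underside.
There are look-alikes about, which are no part of the job. What is shaped like the cap but pink or turquoise is not meant.

How it is judged:
By the outcome, as a careful person would: the job done as asked, in the order asked, and still so for the second after the job is handed in, with the robot touching nothing.
It also fails if it takes over 53 s, if anything falls off the work surface, if the arm or the gripper's body presses on something with over 40 N, if the wrist force passes 120 N, or if a joint passes its speed limit or range.

## Working session

There is one attempt and no reset: what is moved stays moved. The work goes in short steps, Python scripts to look and compute and a tool call to move; the robot and the scene stay as the last step left them, time stands still between calls to the robot, and variables do not carry over. Pictures are saved under pics/ and viewed, at most 10 in all, crops included, and the job is handed in when it is done.

Besides the shell and the picture viewer there is one more tool, called after "Emit:" in YAML: its name, and indented under it one key for each argument. apply_moves: Moves the arm, as the interface text tells. Its arguments: {"type":"object","properties":{"steps":{"type":"array"},"grip_force":{"type":"number"}},"required":["steps"]}

```bash
mkdir -p pics
cat > h.py <<'E'
import numpy as np, cv2
from plant import robot, eyes
def ray(cam,uv):
    c=eyes.calibration(cam);K=np.array(c["K"]);R=np.array(c["R"]);t=np.array(c["t"])
    d=np.linalg.solve(K,[uv[0],uv[1],1.])[:2];s=d.copy()
    for _ in range(30): s=d/(1+c["k1"]*(s@s))
    return -R.T@t, R.T@np.array([s[0],s[1],1.])
def at_z(cam,uv,z):
    o,d=ray(cam,uv); return o+d*(z-o[2])/d[2]
def proj(cam,X):
    c=eyes.calibration(cam);K=np.array(c["K"]);p=np.array(c["R"])@np.array(X)+np.array(c["t"])
    s=p[:2]/p[2];s=s*(1+c["k1"]*(s@s));return (K@[s[0],s[1],1])[:2]
def tri(uvs):
    A=np.zeros((3,3));b=np.zeros(3);L=[]
    for cam,uv in uvs:
        o,d=ray(cam,uv);d=d/np.linalg.norm(d);P=np.eye(3)-np.outer(d,d);A+=P;b+=P@o;L.append((P,o))
    x=np.linalg.solve(A,b);return x,[np.linalg.norm(P@(x-o)) for P,o in L]
def shot(cam,name):
    im=eyes.read_camera(cam);cv2.imwrite(f"pics/{name}.png",cv2.cvtColor(im,cv2.COLOR_RGB2BGR));return im
E
python3 - <<'E'
from h import *
np.set_printoptions(precision=4,suppress=True)
a=shot("top","t0");b=shot("side","s0")
cv2.imwrite("pics/a.png",cv2.resize(np.hstack([a,b])[:,:,::-1],(800,300),interpolation=cv2.INTER_AREA))
Z=dict(seat=.016,hub_mid=.032,cap_mid=.03,hub=0,cap=0,pipe_cap=0,tape_measure=0)
for th in Z:
  for cam in("top","side"):
    print(th,cam,[(round(d["conf"],2),np.round(d["xy"],1).tolist(),at_z(cam,d["xy"],Z[th])[:2].round(4).tolist()) for d in eyes.place_of(cam,th)[:4]])
s=robot.read_state();print(s,robot.grip_point_offset)
for c in("top","side"):
  o,_=ray(c,(256,192));print(c,o)
E
```

```text
seat top [(0.94, [361.1, 155.1], [0.5954, 0.0557])]
seat side [(0.76, [233.0, 134.4], [0.6008, 0.0529])]
hub_mid top [(0.9, [268.4, 221.7], [0.4591, 0.258])]
hub_mid side [(0.93, [289.8, 177.5], [0.457, 0.26])]
cap_mid top [(0.77, [178.4, 125.5], [0.6612, 0.4405]), (0.7, [240.4, 156.0], [0.5953, 0.3129]), (0.7, [138.5, 241.5], [0.423, 0.525])]
cap_mid side [(0.84, [319.1, 273.8], [0.4197, 0.5282]), (0.65, [186.7, 236.9], [0.6692, 0.4415]), (0.65, [227.3, 204.1], [0.5957, 0.3474])]
hub top [(0.79, [263.6, 225.8], [0.4497, 0.2662])]
hub side [(0.7, [289.5, 190.2], [0.4567, 0.2678]), (0.3, [290.8, 181.2], [0.4518, 0.2349])]
cap top [(0.81, [245.3, 153.2], [0.6046, 0.3021]), (0.8, [179.9, 126.9], [0.6637, 0.4412]), (0.64, [140.2, 238.3], [0.4277, 0.5278])]
cap side [(0.91, [189.1, 246.6], [0.6683, 0.4405]), (0.79, [226.9, 201.6], [0.6011, 0.3071]), (0.78, [313.4, 283.9], [0.4273, 0.5283]), (0.51, [289.3, 181.2], [0.4554, 0.2349])]
pipe_cap top [(0.58, [324.9, 242.4], [0.4113, 0.1361])]
pipe_cap side [(0.65, [303.9, 156.5], [0.4122, 0.1346])]
tape_measure top [(0.67, [184.2, 188.1], [0.5324, 0.4329])]
tape_measure side [(0.96, [254.7, 239.6], [0.5362, 0.4215])]
{'t': 0.8, 'q': array([ 1.1936,  0.1303,  1.4882,  0.    ,  1.523 , -0.0854]), 'dq': array([ 0.0005, -0.0013, -0.0008, -0.0002,  0.0003,  0.0002]), 'joint_torque': array([  0.0012, -55.9705, -49.2032,   0.0766,   0.0225,  -0.    ]), 'tool_pos': array([0.1726, 0.5747, 0.2187]), 'orientation': array([0.4567, 3.1082, 0.0001]), 'force': array([-0.0401,  0.5061,  0.036 ]), 'wrist_torque': array([ 0.0129, -0.0072, -0.0539]), 'gripper_force': 0.0, 'opening': 0.09280180910694047} 0.0188
top [0.4869 0.3203 0.962 ]
side [0.5206 0.9567 0.6016]
```

View pics/t0.png

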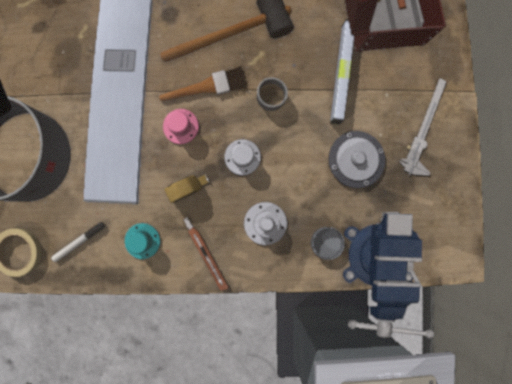

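View pics/s0.png

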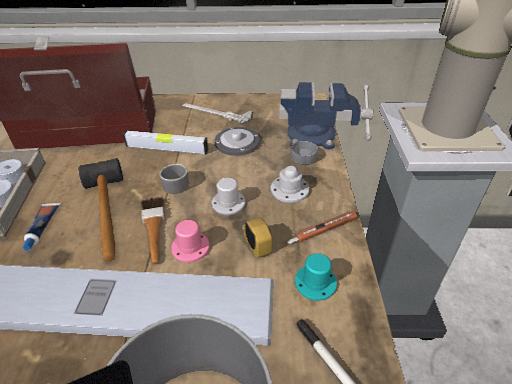

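The top view shows the hub at (265,224), the plain cap at (242,157), the base plate at (357,160), the pink look-alike at (181,127), the turquoise one at (142,241) and the vise near (390,260). The side view agrees: hub (290,183), cap (228,196), plate (237,140). I'll refine the three centres by matching projected rims to image edges.

```bash
cat >> h.py <<'E'
def fit(im,cam,circles,xy0,span=.012):
    """circles: list (radius,z). grid search of rim gradient score; returns best xy"""
    g=cv2.GaussianBlur(im,(0,0),.8).astype(np.float32)
    th=np.linspace(0,2*np.pi,72,endpoint=False)
    def prof(x,y,r,z):
        p=np.array([proj(cam,[x+r*np.cos(a),y+r*np.sin(a),z]) for a in th],np.float32)
        return cv2.remap(g,p[:,:1].copy(),p[:,1:].copy(),cv2.INTER_LINEAR)[:,0]
    def sc(v):
        s=0
        for r,z in circles:
            d=np.abs(prof(v[0],v[1],r+.0015,z)-prof(v[0],v[1],r-.0015,z)).sum(1)
            s+=np.minimum(d,120).mean()
        return s
    best=np.array(xy0,float)
    for st in(.003,.001,.0004):
        n=4 if st==.003 else 3
        G=[(sc(best+[i*st,j*st]),best+[i*st,j*st]) for i in range(-n,n+1) for j in range(-n,n+1)]
        s,best=max(G,key=lambda q:q[0])
    return best,s
E
python3 - <<'E'
from h import *
import cv2
M=dict(seat=([(.062,.012),(.046,.016)],(.598,.054)),hub=([(.045,.010),(.026,.048)],(.458,.259)),cap=([(.038,.008),(.023,.06)],(.600,.305)))
ims={c:cv2.imread(f"pics/{c[0]}0.png") for c in("top","side")}
tiles=[]
for k,(cs,x0) in M.items():
  for cam,im in ims.items():
    b,s=fit(im,cam,cs,x0); print(k,cam,b.round(4),round(float(s),1),[fit(im,cam,[c],b)[0].round(4).tolist() for c in cs])
    big=cv2.resize(im,None,fx=4,fy=4,interpolation=cv2.INTER_CUBIC)
    for r,z in cs:
      p=np.array([proj(cam,[b[0]+r*np.cos(a),b[1]+r*np.sin(a),z]) for a in np.linspace(0,6.28,60)])
      cv2.polylines(big,[((p+.5)*4-.5).astype(int)],True,(0,0,255),1)
    u=(proj(cam,[*b,.02])*4).astype(int); tiles.append(big[u[1]-140:u[1]+140,u[0]-130:u[0]+130])
cv2.imwrite("pics/fit.png",np.vstack([np.hstack(tiles[::2]),np.hstack(tiles[1::2])]))
E
```

```text
Traceback (most recent call last):
  File "h.py", line 36, in fit
    G=[(sc(best+[i*st,j*st]),best+[i*st,j*st]) for i in range(-n,n+1) for j in range(-n,n+1)]
        ~~^^^^^^^^^^^^^^^^^^
  File "h.py", line 30, in sc
    d=np.abs(prof(v[0],v[1],r+.0015,z)-prof(v[0],v[1],r-.0015,z)).sum(1)
                                       ~~~~^^^^^^^^^^^^^^^^^^^^^
  File "h.py", line 25, in prof
    p=np.array([proj(cam,[x+r*np.cos(a),y+r*np.sin(a),z]) for a in th],np.float32)
                ~~~~^^^^^^^^^^^^^^^^^^^^^^^^^^^^^^^^^^^^^
  File "h.py", line 11, in proj
    c=eyes.calibration(cam);K=np.array(c["K"]);p=np.array(c["R"])@np.array(X)+np.array(c["t"])
ValueError: time passes only in moves, steps and waits
```

Too many calibration calls; cache them.

```bash
sed -i 's/eyes.calibration(cam)/cal(cam)/; s/^def ray/from functools import lru_cache\n@lru_cache\ndef cal(c): return eyes.calibration(c)\ndef ray/' h.py
cat > m.py <<'E'
from h import *
M=dict(seat=([(.062,.012),(.046,.016)],(.598,.054)),hub=([(.045,.010),(.026,.048)],(.458,.259)),cap=([(.038,.008),(.023,.06)],(.600,.305)))
ims={c:cv2.imread(f"pics/{c[0]}0.png") for c in("top","side")}
tiles=[]
for k,(cs,x0) in M.items():
  for cam,im in ims.items():
    b,s=fit(im,cam,cs,x0); print(k,cam,b.round(4),round(float(s),1),[fit(im,cam,[c],b)[0].round(4).tolist() for c in cs])
    big=cv2.resize(im,None,fx=4,fy=4,interpolation=cv2.INTER_CUBIC)
    for r,z in cs:
      p=np.array([proj(cam,[b[0]+r*np.cos(a),b[1]+r*np.sin(a),z]) for a in np.linspace(0,6.28,60)])
      cv2.polylines(big,[((p+.5)*4-.5).astype(int)],True,(0,0,255),1)
    u=(proj(cam,[*b,.02])*4).astype(int); tiles.append(big[u[1]-140:u[1]+140,u[0]-130:u[0]+130])
cv2.imwrite("pics/fit.png",np.vstack([np.hstack(tiles[::2]),np.hstack(tiles[1::2])]))
E
python3 m.py
```

```text
seat top [0.5886 0.064 ] 125.1 [[0.5732, 0.0562], [0.5886, 0.064]]
seat side [0.5906 0.069 ] 115.7 [[0.588, 0.083], [0.5906, 0.069]]
hub top [0.4556 0.2634] 92.1 [[0.456, 0.2638], [0.4706, 0.254]]
hub side [0.4574 0.268 ] 130.4 [[0.4578, 0.2698], [0.457, 0.2666]]
cap top [0.598  0.3096] 119.7 [[0.5964, 0.3096], [0.6006, 0.3094]]
cap side [0.5984 0.316 ] 157.6 [[0.5974, 0.316], [0.599, 0.316]]
```

View pics/fit.png

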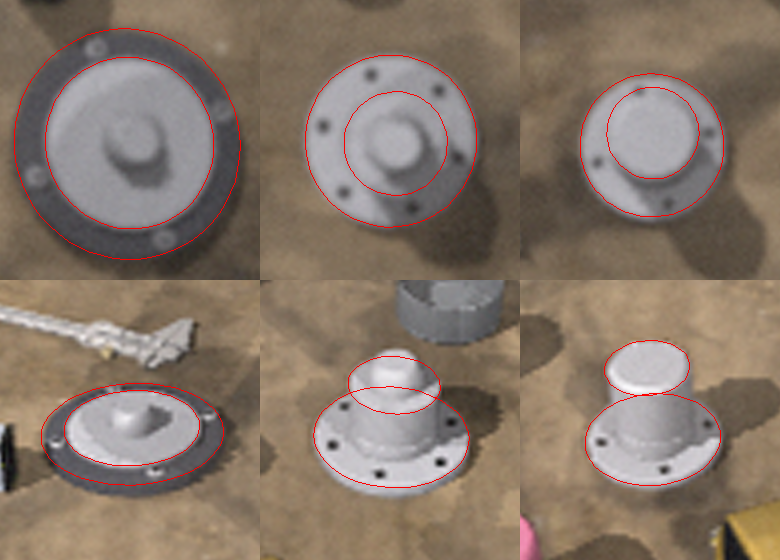

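Rims fit well, and both cameras agree on the differences between parts; there is only a constant offset of about 5 mm in y between the cameras. Averages: hub (.4565,.2657), seat (.5896,.0665), cap (.598,.313). Moving above the hub.

Emit:
apply_moves:
  steps: [-1,-0.6,0,0,0,0,100,-1,-0.6,0,0,0,0,100,-1,-0.6,0,0,0,0,100,-1,-0.6,0,0,0,0,100,-1,-0.6,0,0,0,0,100,-1,-0.6,0,0,0,0,100,-1,-0.6,0,0,0,0,100,-1,-0.6,0,0,0,0,100,-1,-0.6,0.3,0,0,0,100,-1,-0.6,0.5,0,0,0,100,-1,-0.6,0.6,0,0,0,100,-1,-0.6,0.6,0,0,0,100]

```text
t: 1.8
tool_pos: [0.4566, 0.263, 0.1587]
orientation: [0.456, 3.107, 0.002]
force: [0.6, 0.5, 0.1]
opening: 0.0936
gripper_force: 0.0
```

```bash
cat > g.py <<'E'
from h import *
from scipy.spatial.transform import Rotation as Ro
import sys
def go(x,y,z):
    s=robot.read_state();R=Ro.from_rotvec(s["orientation"]).as_matrix()
    print("t",round(s["t"],2),"pos",s["tool_pos"].round(4),"open",round(s["opening"],4),"F",s["force"].round(1),"Rx",R[:,0].round(3),"Rz",R[:,2].round(3))
    print("units to",(x,y,z),(R.T@(np.array([x,y,z])-s["tool_pos"])/.03).round(2))
if __name__=="__main__":
    go(*map(float,sys.argv[1:4]))
E
python3 g.py .4565 .2657 .1
python3 - <<'E'
from h import *
a=shot("top","t1");b=shot("side","s1")
c=np.vstack([cv2.resize(a[130:300,180:400],(660,510)),]) 
d=cv2.resize(b[60:270,190:400],(500,500))
cv2.imwrite("pics/v1.png",np.hstack([cv2.resize(a[140:290,190:340],(400,400)),cv2.resize(b[70:220,215:365],(400,400))])[:,:,::-1])
E
```

```text
t 1.8 pos [0.4566 0.263  0.1587] open 0.0936 F [0.6 0.5 0.1] Rx [-0.958  0.288 -0.001] Rz [ 0.002  0.001 -1.   ]
units to (0.4565, 0.2657, 0.1) [0.03 0.08 1.96]
```

View pics/v1.png

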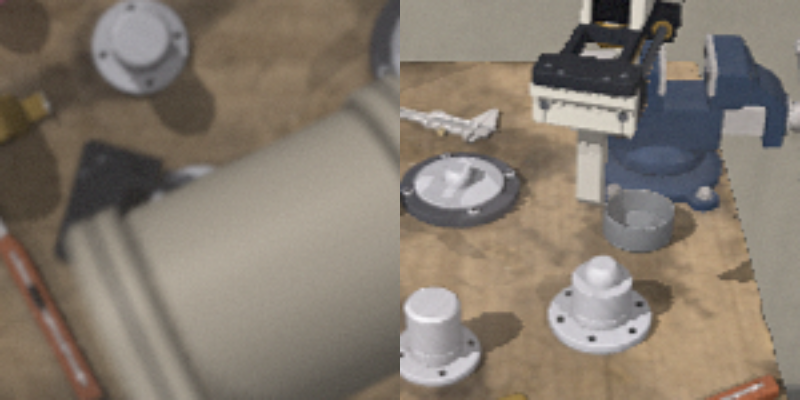

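The side view shows the near finger's tip at about pixel (287,145), above the hub. I'll compare it with the projection of the known tip to gauge camera bias.

Run:
```python
from h import *
T=np.array([.4566,.263,.1587]);y=np.array([.288,.958,0])
for w in(.047,.064): print(proj("side",T+w*y), [ (proj("side",T+w*y+d)-proj("side",T+w*y)).round(2) for d in (np.array([.005,0,0]),np.array([0,.005,0]),np.array([0,0,.005]))])
```

```text
[287.393738   143.71299532] [array([-2.5 ,  0.01]), array([0.13, 1.42]), array([ 0.1 , -2.08])]
[285.31781495 148.40670679] [array([-2.54,  0.01]), array([0.12, 1.47]), array([ 0.1, -2.1])]
```

x agrees; the y uncertainty lies along the closing line, so the fingers will centre it. Descend and grip gently first, then firmly.

Emit:
apply_moves:
  steps: [0,0.1,0.9,0,0,0,100,0,0,1,0,0,0,100,0,0,1,0,0,0,100,0,0,1,0,0,0,100,0,0,0.55,0,0,0,100,0,0,0.3,0,0,0,100,0,0,0,0,0,0,100]

```text
t: 2.48
tool_pos: [0.4543, 0.2667, 0.0142]
orientation: [-0.456, -3.105, 0.003]
force: [-0.4, -0.1, 1.0]
opening: 0.0935
gripper_force: 0.0
```

Emit:
apply_moves:
  steps: [0,0,0,0,0,0,60,0,0,0,0,0,0,50,0,0,0,0,0,0,40,0,0,0,0,0,0,30,0,0,0,0,0,0,20,0,0,0,0,0,0,10,0,0,0,0,0,0,0]
  grip_force: 10

```text
t: 3.07
tool_pos: [0.4563, 0.2667, 0.0166]
orientation: [0.457, 3.108, -0.001]
force: [-1.6, -3.5, 4.5]
opening: 0.0537
gripper_force: 10.0
```

Emit:
apply_moves:
  steps: [0,0,0,0,0,0,0,0,0,0,0,0,0,0,0,0,-0.5,0,0,0,0,0,0,-1,0,0,0,0,0,0,-1,0,0,0,0,0,0,-1,0,0,0,0,0,0,0,0,0,0,0]
  grip_force: 40

```text
t: 3.65
tool_pos: [0.4594, 0.2689, 0.1276]
orientation: [0.456, 3.101, 0.008]
force: [1.6, 0.7, -1.6]
opening: 0.0522
gripper_force: 40.8
```

```bash
cat > v.py <<'E'
from h import *
import sys
n=sys.argv[1];c,r,w=map(int,sys.argv[2:5]);cam=sys.argv[5]
im=shot(cam,n);k=500/w
cv2.imwrite(f"pics/{n}c.png",cv2.resize(im[r-w//2:r+w//2,c-w//2:c+w//2],(500,500),interpolation=cv2.INTER_CUBIC)[:,:,::-1])
E
python3 g.py .5896 .0665 .1
python3 v.py s2 285 150 130 side
```

```text
t 3.65 pos [0.4594 0.2689 0.1276] open 0.0522 F [ 1.6  0.7 -1.6] Rx [-0.958  0.288 -0.007] Rz [ 0.008  0.004 -1.   ]
units to (0.5896, 0.0665, 0.1) [-6.09 -5.22  0.93]
```

View pics/s2c.png

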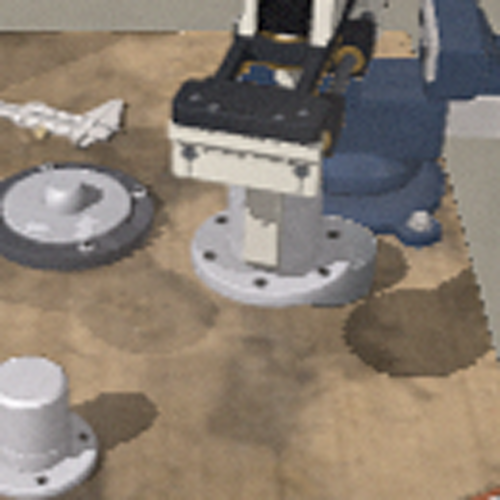

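The hub is held and level. Fit its flange in this picture against the measured TCP.

Run:
```python
from h import *
im=cv2.imread("pics/s2.png");s=robot.read_state();print(s["tool_pos"].round(4))
z=.1276-.0155
for dz in(-.002,0,.002): print(fit(im,"side",[(.045,z+.010+dz),(.045,z+dz)],(.459,.269))[0], fit(im,"side",[(.045,z+dz)],(.459,.269)))
```

```text
[0.4584 0.2684 0.1247]
[0.46  0.258] (array([0.462 , 0.2634]), np.float32(39.832005))
[0.4608 0.2606] (array([0.462, 0.266]), np.float32(39.851276))
[0.4606 0.2634] (array([0.462 , 0.2666]), np.float32(39.81285))
```

Emit:
apply_moves:
  steps: [-0.6,-0.52,0,0,0,0,0,-1,-0.85,0,0,0,0,0,-1,-0.85,0,0,0,0,0,-1,-0.85,0,0,0,0,0,-1,-0.85,0,0,0,0,0,-0.8,-0.7,0,0,0,0,0,-0.5,-0.4,0.2,0,0,0,0,-0.2,-0.2,0.5,0,0,0,0,0,0,0.5,0,0,0,0,0,0,0.3,0,0,0,0,0,0,0,0,0,0,0,0,0,0,0,0,0,0]

```text
t: 4.7
tool_pos: [0.5846, 0.0648, 0.0742]
orientation: [-0.456, -3.105, 0.001]
force: [-0.0, -0.3, -2.7]
opening: 0.0521
gripper_force: 40.8
```

```bash
python3 g.py .5896 .0665 .07; python3 v.py s3 237 130 100 side; python3 g.py .5896 .0665 .07
```

```text
t 4.7 pos [0.5846 0.0648 0.0742] open 0.0521 F [-0.  -0.3 -2.7] Rx [-0.958  0.287  0.004] Rz [-0.004  0.    -1.   ]
units to (0.5896, 0.0665, 0.07) [-0.14  0.1   0.14]
t 4.75 pos [0.5857 0.065  0.0756] open 0.0521 F [ 0.4 -0.6 -3.2] Rx [-0.958  0.287  0.001] Rz [-0.001  0.    -1.   ]
units to (0.5896, 0.0665, 0.07) [-0.11  0.09  0.19]
```

View pics/s3c.png

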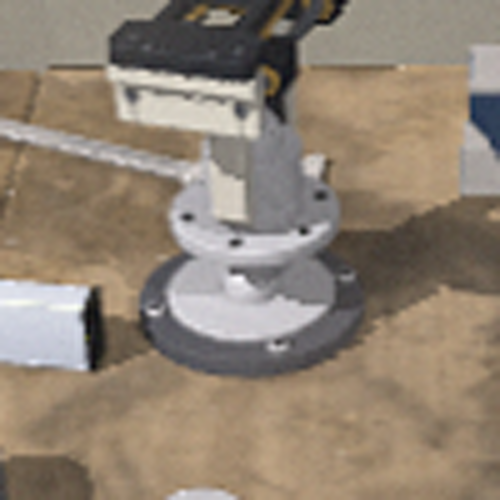

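The side view shows the hub flange centred at about column 254 of the crop, over the raised face centred at about 252. I'll turn rim columns and near-edge rows into offsets.

Run:
```python
from h import *
im=cv2.imread("pics/s3.png")
zu=.0756-.0155
def X(uv,z): return at_z("side",uv,z).round(4)
def px(a,b): return ((a+.5)/5-.5+187,(b+.5)/5-.5+80)
print("face near",X(px(252,342),.016)-[0,.046,0],"flange near bottom",X(px(254,266),zu)-[0,.045,0])
print("face x",X(px(252.5,290),.016),"flange x",X(px(254.5,220),zu+.005))
print("fit",fit(im,"side",[(.045,zu+.01)],(.586,.066)),fit(im,"side",[(.045,zu)],(.586,.066)),"seat",fit(im,"side",[(.062,.012),(.062,.0)],(.59,.068)))
```

```text
face near [0.5866 0.0719 0.016 ] flange near bottom [0.5839 0.0686 0.0601]
face x [0.5887 0.0688 0.016 ] flange x [0.5851 0.0772 0.0651]
fit (array([0.5854, 0.0792]), np.float32(48.184097)) (array([0.587, 0.063]), np.float32(47.83518)) seat (array([0.5896, 0.068 ]), np.float32(56.865723))
```

Emit:
apply_moves:
  steps: [-0.09,0.11,0.3,0,0,0,0,0,0,0.4,0,0,0,0,0,0,0.2,0,0,0,0,0,0,0,0,0,0,0,0,0,0,0,0,0,0]

```text
t: 5.17
tool_pos: [0.589, 0.067, 0.0481]
orientation: [-0.456, -3.106, 0.001]
force: [-0.1, 0.6, -3.1]
opening: 0.0521
gripper_force: 40.8
```

```bash
python3 g.py .5896 .067 .0315; python3 v.py s4 237 135 70 side
```

```text
t 5.17 pos [0.589  0.067  0.0481] open 0.0521 F [-0.1  0.6 -3.1] Rx [-0.958  0.287  0.002] Rz [-0.002 -0.    -1.   ]
units to (0.5896, 0.067, 0.0315) [-0.02  0.01  0.55]
```

View pics/s4c.png

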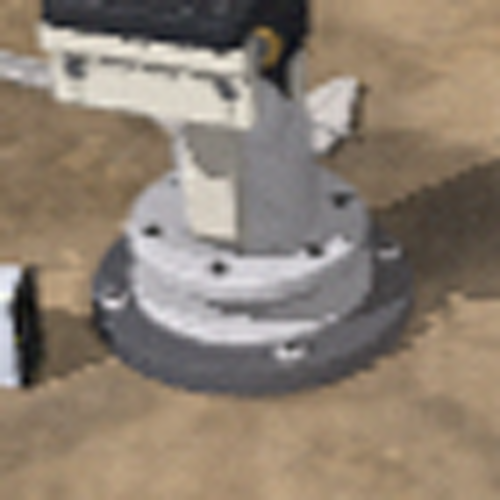

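The flange (crop columns 128–372) is well centred over the raised face (132–370). Lowering slowly.

Emit:
apply_moves:
  steps: [0,0,0.15,0,0,0,0,0,0,0.1,0,0,0,0,0,0,0.1,0,0,0,0,0,0,0,0,0,0,0]

```text
t: 5.55
tool_pos: [0.5894, 0.0664, 0.038]
orientation: [-0.457, -3.107, 0.001]
force: [-0.4, -2.6, -3.1]
opening: 0.0523
gripper_force: 40.7
```

Emit:
apply_moves:
  steps: [0,-0.03,0.08,0,0,0,0,0,0,0.08,0,0,0,0,0,0,0.06,0,0,0,0,0,0,0,0,0,0,0]

```text
t: 5.88
tool_pos: [0.5896, 0.0661, 0.0327]
orientation: [-0.457, -3.108, -0.0]
force: [-4.2, 0.1, 4.4]
opening: 0.0523
gripper_force: 41.0
```

Emit:
apply_moves:
  steps: [-0.02,0,0.05,0,0,0,0,0,0,0,0,0,0,0]

```text
t: 6.05
tool_pos: [0.5897, 0.0661, 0.0325]
orientation: [-0.456, -3.107, 0.0]
force: [-14.7, -0.4, 19.5]
opening: 0.052
gripper_force: 41.4
```

Rise from grip height is 0.0159 m, matching the 16 mm seat: home. Relax and open.

Emit:
apply_moves:
  steps: [0.03,0,-0.06,0,0,0,0,0,0,0,0,0,0,4,0,0,0,0,0,0,60,0,0,0,0,0,0,100,0,0,0,0,0,0,100,0,0,0,0,0,0,100,0,0,0,0,0,0,100]
  grip_force: 10

```text
t: 6.63
tool_pos: [0.5895, 0.0662, 0.0324]
orientation: [0.457, 3.108, 0.0]
force: [-0.5, -0.2, -1.2]
opening: 0.0777
gripper_force: 0.0
```

Emit:
apply_moves:
  steps: [0,0,-0.4,0,0,0,100,0,0,-1,0,0,0,100,0,0,-1,0,0,0,100,0,0,-1,0,0,0,100,0,0,-1,0,0,0,100,0,0,0,0,0,0,100]

```text
t: 7.13
tool_pos: [0.5934, 0.0662, 0.1735]
orientation: [0.455, 3.097, 0.003]
force: [0.9, 0.3, 1.5]
opening: 0.0931
gripper_force: 0.0
```

```bash
python3 g.py .5982 .3128 .135
python3 - <<'E'
from h import *
for cam in("top","side"):
  im=shot(cam,cam[0]+"5")[:,:,::-1].copy()
  print(cam,"hub",fit(im,cam,[(.045,.026),(.026,.064)],(.589,.067)),fit(im,cam,[(.026,.064)],(.589,.067)),"cap",fit(im,cam,[(.038,.008),(.023,.06)],(.598,.313)))
E
```

```text
t 7.13 pos [0.5934 0.0662 0.1735] open 0.0931 F [0.9 0.3 1.5] Rx [-0.958  0.288 -0.011] Rz [ 0.012  0.    -1.   ]
units to (0.5982, 0.3128, 0.135) [2.22 7.91 1.29]
top hub (array([0.588 , 0.0654]), np.float32(106.176445)) (array([0.574, 0.059]), np.float32(57.700222)) cap (array([0.598 , 0.3096]), np.float32(121.49243))
side hub (array([0.5904, 0.0714]), np.float32(107.58622)) (array([0.59, 0.07]), np.float32(55.301025)) cap (array([0.5984, 0.316 ]), np.float32(157.50996))
```

Hub sits in place (side and top offsets consistent). Cap corrected to about (.598,.311). Go above it.

Emit:
apply_moves:
  steps: [0.15,0.5,0,0,0,0,100,0.25,1,0,0,0,0,100,0.25,1,0,0,0,0,100,0.25,1,0,0,0,0,100,0.25,1,0,0,0,0,100,0.25,1,0,0,0,0,100,0.25,1,0,0,0,0,100,0.25,0.8,0,0,0,0,100,0.18,0.6,0.3,0,0,0,100,0,0,0.5,0,0,0,100,0,0,0.2,0,0,0,100,0,0,0,0,0,0,100]

```text
t: 8.23
tool_pos: [0.5955, 0.3101, 0.1304]
orientation: [-0.455, -3.103, 0.006]
force: [-0.7, -0.6, -0.7]
opening: 0.0927
gripper_force: 0.0
```

```bash
python3 g.py .598 .311 .016
```

```text
t 8.23 pos [0.5955 0.3101 0.1304] open 0.0927 F [-0.7 -0.6 -0.7] Rx [-0.958  0.287  0.005] Rz [-0.006 -0.003 -1.   ]
units to (0.598, 0.311, 0.016) [-0.09  0.07  3.81]
```

Emit:
apply_moves:
  steps: [-0.05,0.05,0.7,0,0,0,100,0,0,1,0,0,0,100,0,0,1,0,0,0,100,0,0,0.6,0,0,0,100,0,0,0.3,0,0,0,100,0,0,0.15,0,0,0,100,0,0,0,0,0,0,100,0,0,0,0,0,0,100]

```text
t: 8.9
tool_pos: [0.6007, 0.3121, 0.0235]
orientation: [0.457, 3.106, 0.002]
force: [0.7, 0.5, 0.7]
opening: 0.0925
gripper_force: 0.0
```

Emit:
apply_moves:
  steps: [0,0,0,0,0,0,60,0,0,0,0,0,0,50,0,0,0,0,0,0,40,0,0,0,0,0,0,30,0,0,0,0,0,0,20,0,0,0,0,0,0,10,0,0,0,0,0,0,0,0,0,0,0,0,0,0]
  grip_force: 10

```text
t: 9.57
tool_pos: [0.5995, 0.3117, 0.0218]
orientation: [-0.457, -3.108, 0.001]
force: [-1.3, -0.5, 0.6]
opening: 0.0454
gripper_force: 10.0
```

Emit:
apply_moves:
  steps: [0,0,0,0,0,0,0,0,0,0,0,0,0,0]
  grip_force: 35

```text
t: 9.73
tool_pos: [0.5995, 0.3117, 0.0218]
orientation: [-0.457, -3.108, 0.001]
force: [-0.9, -2.2, 1.1]
opening: 0.0455
gripper_force: 35.0
```

Emit:
apply_moves:
  steps: [0,0,-0.5,0,0,0,0,0,0,-1,0,0,0,0,0,0,-1,0,0,0,0,0,0,-1,0,0,0,0,0,0,-0.8,0,0,0,0,0,0,-0.3,0,0,0,0,0,0,0,0,0,0,0]

```text
t: 10.32
tool_pos: [0.6014, 0.313, 0.1642]
orientation: [0.456, 3.103, 0.006]
force: [-0.5, -0.0, -2.6]
opening: 0.0448
gripper_force: 35.0
```

Emit:
apply_moves:
  steps: [-0.13,-0.5,0,0,0,0,0,-0.25,-1,0,0,0,0,0,-0.25,-1,0,0,0,0,0,-0.25,-1,0,0,0,0,0,-0.25,-1,0,0,0,0,0,-0.25,-1,0,0,0,0,0,-0.25,-1,0,0,0,0,0,-0.25,-0.8,0,0,0,0,0,-0.2,-0.6,0,0,0,0,0,0,0,0.3,0,0,0,0,0,0,0,0,0,0,0,0,0,0,0,0,0,0]

```text
t: 11.32
tool_pos: [0.5893, 0.0671, 0.148]
orientation: [-0.457, -3.103, 0.001]
force: [-0.8, -0.6, -3.4]
opening: 0.0452
gripper_force: 35.0
```

```bash
python3 g.py .591 .066 .11; python3 v.py s6 237 105 90 side;python3 g.py .591 .066 .11
```

```text
t 11.32 pos [0.5893 0.0671 0.148 ] open 0.0452 F [-0.8 -0.6 -3.4] Rx [-0.958  0.288  0.005] Rz [-0.005  0.    -1.   ]
units to (0.591, 0.066, 0.11) [-0.07 -0.02  1.27]
t 11.37 pos [0.5899 0.0676 0.149 ] open 0.0454 F [ 0.5  0.8 -2.8] Rx [-0.958  0.287  0.003] Rz [-0.003  0.    -1.   ]
units to (0.591, 0.066, 0.11) [-0.05 -0.04  1.3 ]
```

View pics/s6c.png

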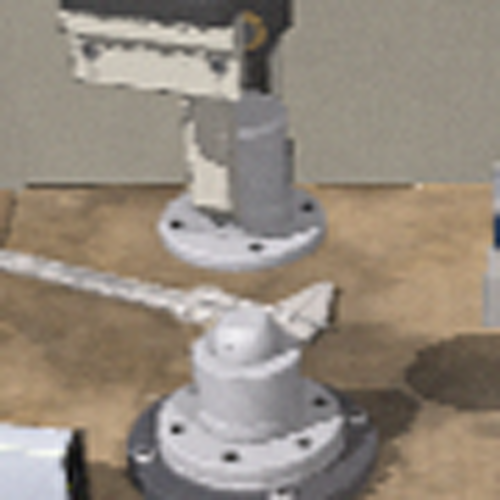

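The cap's flange is centred at crop column 243; the hub's flange and cylinder at about 251. Convert, correcting for perspective.

Run:
```python
from h import *
def px(a,b): return ((a+.5)/5.5556-.5+192,(b+.5)/5.5556-.5+60)
def xof(u,y,z):  # x such that projected column == u
    from scipy.optimize import brentq
    return brentq(lambda x:proj("side",[x,y,z])[0]-u,.5,.7)
zu=.149-.0218
for n,a,y,z in(("cap fl",243,.071,zu+.006),("hub fl",251.5,.071,.024),("hub cyl",251,.071,.06)): print(n,round(xof(px(a,0)[0],y,z),4))
im=cv2.imread("pics/s6.png")
print("cap",fit(im,"side",[(.038,zu+.008),(.038,zu)],(.589,.071)),"hub",fit(im,"side",[(.045,.026),(.026,.064)],(.59,.071)))
```

```text
cap fl 0.588
hub fl 0.5889
hub cyl 0.5876
cap (array([0.5876, 0.0746]), np.float32(67.47519)) hub (array([0.5904, 0.0714]), np.float32(109.86438))
```

Both cues agree with the target TCP (.591,.066). Lower to just above the spigot.

Emit:
apply_moves:
  steps: [-0.04,-0.05,0.4,0,0,0,0,0,0,0.5,0,0,0,0,0,0,0.35,0,0,0,0,0,0,0,0,0,0,0,0,0,0,0,0,0,0,0,0,0,0,0,0,0]

```text
t: 11.87
tool_pos: [0.5921, 0.0656, 0.1136]
orientation: [0.456, 3.108, 0.0]
force: [1.2, 1.1, -3.2]
opening: 0.045
gripper_force: 35.0
```

```bash
python3 g.py .591 .066 .0858; python3 v.py s7 237 115 80 side
```

```text
t 11.87 pos [0.5921 0.0656 0.1136] open 0.045 F [ 1.2  1.1 -3.2] Rx [-0.958  0.287 -0.   ] Rz [ 0.  0. -1.]
units to (0.591, 0.066, 0.0858) [0.04 0.   0.93]
```

View pics/s7c.png

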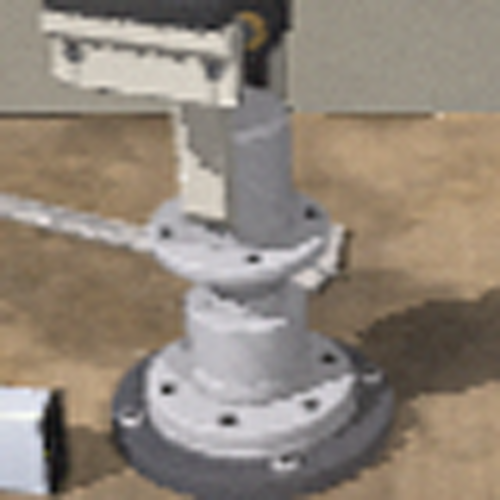

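Run:
```python
from h import *
from scipy.optimize import brentq
def xof(a,y,z): return round(brentq(lambda x:proj("side",[x,y,z])[0]-((a+.5)/6.25-.5+197),.5,.7),4)
zu=.1136-.0218
print("cap",xof(237.5,.071,zu+.006),"hubcyl",xof(249.5,.071,.06),"hubfl",xof(252,.071,.024))
im=cv2.imread("pics/s7.png")
print("cap",fit(im,"side",[(.038,zu+.008),(.038,zu)],(.591,.071)),fit(im,"side",[(.038,zu)],(.591,.071)),"hub",fit(im,"side",[(.045,.026)],(.59,.071)))
```

```text
cap 0.5916 hubcyl 0.5883 hubfl 0.5888
cap (array([0.5866, 0.0788]), np.float32(81.31283)) (array([0.5862, 0.0768]), np.float32(42.71418)) hub (array([0.5904, 0.071 ]), np.float32(53.78525))
```

Emit:
apply_moves:
  steps: [0.05,0.01,0.2,0,0,0,0,0,0,0.2,0,0,0,0,0,0,0.1,0,0,0,0,0,0,0,0,0,0,0]

```text
t: 12.25
tool_pos: [0.5896, 0.066, 0.097]
orientation: [-0.456, -3.106, 0.001]
force: [-0.3, 1.0, -3.6]
opening: 0.0452
gripper_force: 35.0
```

Emit:
apply_moves:
  steps: [0,0,0.1,0,0,0,0,0,0,0.1,0,0,0,0,0,0,0,0,0,0,0]

```text
t: 12.5
tool_pos: [0.5902, 0.066, 0.0916]
orientation: [-0.457, -3.107, 0.0]
force: [-0.2, -0.6, -3.0]
opening: 0.0451
gripper_force: 35.0
```

Past the taper without contact; go on down.

Emit:
apply_moves:
  steps: [0,0,0.08,0,0,0,0,0,0,0.06,0,0,0,0,0,0,0.04,0,0,0,0,0,0,0,0,0,0,0]

```text
t: 12.83
tool_pos: [0.5903, 0.066, 0.0866]
orientation: [-0.457, -3.108, 0.0]
force: [0.3, 0.2, -3.3]
opening: 0.0453
gripper_force: 35.0
```

Emit:
apply_moves:
  steps: [0,0,0.03,0,0,0,0,0,0,0.02,0,0,0,0,0,0,0,0,0,0,0]

```text
t: 13.08
tool_pos: [0.5907, 0.066, 0.0858]
orientation: [0.457, 3.108, 0.0]
force: [-1.7, 0.4, -0.3]
opening: 0.0454
gripper_force: 35.0
```

Contact starts at exactly the expected 0.0858; a tiny bit more to be sure, then relax and release.

Emit:
apply_moves:
  steps: [0,0,0.03,0,0,0,0,0,0,0,0,0,0,0]

```text
t: 13.25
tool_pos: [0.5908, 0.066, 0.0858]
orientation: [0.457, 3.108, 0.0]
force: [-5.3, -0.2, 6.9]
opening: 0.0455
gripper_force: 35.0
```

Emit:
apply_moves:
  steps: [0,0,-0.03,0,0,0,0,0,0,0,0,0,0,4,0,0,0,0,0,0,60,0,0,0,0,0,0,100,0,0,0,0,0,0,100,0,0,0,0,0,0,100,0,0,0,0,0,0,100]
  grip_force: 10

```text
t: 13.83
tool_pos: [0.5906, 0.066, 0.0854]
orientation: [0.457, 3.108, 0.0]
force: [-1.1, 1.2, -0.2]
opening: 0.0742
gripper_force: 0.0
```

Emit:
apply_moves:
  steps: [0,0,-0.3,0,0,0,100,0,0,-1,0,0,0,100,0,0,-1,0,0,0,100,0,0,-1,0,0,0,100,0,0,-0.5,0,0,0,100,0,0,0,0,0,0,100]

```text
t: 14.33
tool_pos: [0.5933, 0.0661, 0.2057]
orientation: [0.455, 3.1, 0.002]
force: [0.5, -0.1, 0.7]
opening: 0.0929
gripper_force: 0.0
```

```bash
python3 v.py s8 237 120 150 side
```

```text
(no output)
```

View pics/s8c.png

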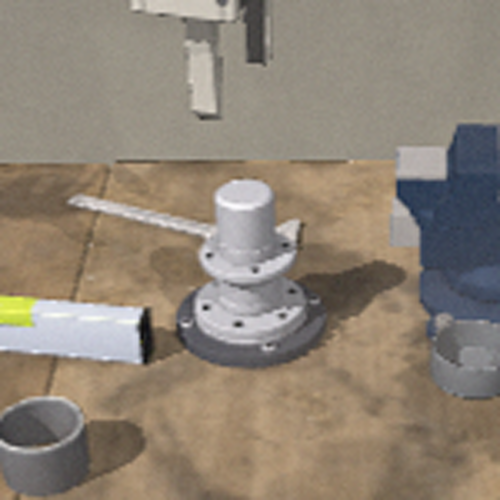

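The picture shows the hub on the plate and the cap squarely on the hub (column 245 of the crop), the gripper clear above, and nothing else in view disturbed.

```bash
python3 -c "
from plant import robot
print(robot.close_job())"
```

```text
the job is handed in; nothing more can be done
None
```

The hub is on the base plate's spigot and the cap on the hub's. Both stopped at the height expected when fully home (within 0.2 mm), the other things were not touched, and the job was handed in at about 14 s.

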